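Open the conditioning chamber and hang the specimen carrier on its door bar

TASK

Open the small white conditioning chamber: its latch handle must be lifted and kept up while you pull, then swing the door wide open, about square to the chamber's front or further. Then hang the saddle-shaped steel specimen carrier astride the horizontal bar on the inside of the door, so that it hangs there upright by itself, well on the bar, with the door left open. Leave the other things on the bench where they are.

Things in the scene. Friction and masses are not known exactly. Their poses are not given: they have to be found in the camera images.
- cabinet: white bench-top conditioning chamber, 220 deep (x) x 280 wide (y) x 250 high, fixed to the bench. Origin: centre of its underside; its front faces -x of its own axes, 110 mm from the origin. Below the door is a plinth 50 mm high.
- door (a joint): door angle in rad: 0 shut, grows as it swings out towards -x of the cabinet, stop at 1.9. Door panel 198 wide x 190 high x 18 thick, lower edge 55 mm and upper edge 245 mm above the bench, hung on its +y side (left seen by the robot). A stiff hinge: it stays where it is left. Shut, it is held by the latch.
- door_hinge (a point): point on the vertical hinge axis, in the plane of the door's inner face, 215 mm above the bench. Axes turn with the door: x points from the outer to the inner side (the outer face is at x = -18 mm), -y along the door to its free edge (at y = -199 mm), z up. Shut, they are parallel to the cabinet's.
- latch (a joint): latch handle angle in rad: 0 level (latched, a spring returns it), grows as the handle's free end is lifted, stop at 0.7. The door is held by a cam and keeper until about 0.45 rad; once the door is a few degrees open the handle may drop again. Lifting takes 1 to 5 N at its end.
- latch_pivot (a point): where the handle's bar meets its pivot (horizontal axis along the door's normal); 55 mm in front of the door's outer face, 21 mm in from the free edge, 227 mm above the bench. Turns with handle and door.
- latch_grip (a point): place to grip on the latch handle: a round steel bar 12 mm in diameter that runs level, 55 mm in front of the door's outer face, from the pivot 86 mm towards the hinge, 18 mm below the door's top; this point lies 66 mm from the pivot. Its axes turn with handle and door: y along the bar, x along the door's normal.
- bar_mid (a point): middle of the steel bar on the inside of the door: 12 mm in diameter, 136 mm long, level, parallel to the door, axis 45 mm from the door's inner face and 215 mm above the bench, a standoff at each end. Axes turn with the door: y along the bar, x away from the door, z up. Hidden while the door is shut.
- carrier: specimen carrier to hang, 160 g or so: an inverted U of steel plate with white test strips on its legs and a white grip block on a stem. Stands on its two legs; origin: centre of its underside. Legs 56 long (x) x 4 thick x 54 high, gap between them 22 mm (y); whole height 110 mm. z up.
- carrier_saddle (a point): centre of the underside of the carrier's top plate, which comes to rest on the bar; 50 mm above the carrier's origin, axes as the carrier's (the bar must run along its x).
- carrier_grip (a point): middle of the carrier's white grip block, 30 (x) x 14 (y) x 26 high, 97 mm above the carrier's origin. The stem below it is 10 mm in diameter.
- weight: bystander: solid steel block 50 x 34 x 44 with a similar white grip block on top (92 mm high overall); origin: underside centre
- driver: bystander: screwdriver lying flat, 170 long
- wrench: bystander: wrench lying flat
- jar: bystander: jar 56 in diameter, 70 high; origin: underside centre
- beaker: bystander: open beaker 64 in diameter, 80 high; origin: underside centre
- caliper: bystander: steel caliper lying flat, 150 long
- offcut: bystander: aluminium offcut 60 x 40 x 20 high; origin: underside centre
There are look-alikes about, which are no part of the job. What is shaped like the carrier but orange is not meant.

How it is judged:
By the outcome, as a careful person would: the job done as asked, in the order asked, and still so for the second after the job is handed in, with the robot touching nothing.
It also fails if it takes over 61 s, if anything falls off the work surface, if the arm or the gripper's body presses on something with over 40 N, if the wrist force passes 120 N, or if a joint passes its speed limit or range.

ROBOT

A 6-joint arm with a two-finger parallel gripper is mounted at the origin on the work surface. World frame = base frame: x ahead of the robot, y to its left, z up, the work surface at z = 0. Lengths are in m, angles in rad, forces in N, time in s.
With the tool pointing down it reaches from about 0.375 to 0.975 m from the base axis. Payload 3.8 kg.
Tool frame: the origin (TCP) lies midway between the tips of the shut fingers; the grasp point (between the pads) lies 19 mm behind it; z points along the fingers, y is the line along which they close (so a half turn about z gives the same grasp; the last joint's range is limited). The gripper opens to 88 mm and grips with 3 to 60 N. Pads are 18 mm wide; open, the fingers measure 123 mm over their backs; the gripper's body (75 mm by 187 mm) begins 45 mm behind the grasp point.
Start: joints at [1.09, 0.264, 1.604, -0, 1.274, -0.037], TCP at [0.29, 0.61, 0.218] pointing down, gripper open.
Joint ranges: [-2.63, 2.63], [-0.94, 2.18], [0.31, 2.57], [-1.31, 4.45], [0, 2.66], [-2.55, 2.55]. Speed limits (rad/s): [2.57, 2.57, 3.14, 3.14, 3.14, 3.14].

INTERFACE

Orientations are given as a rotation vector (axis times angle).
In Python, from cell import manip, inverse_kinematics, cams, order gives the robot as it stands. Calls block until the motion is done:
- manip.move_pose(position, orientation): joint-space move of the TCP to a pose.
- manip.move_linear(position, rate=0.15, rot=None): straight line of the TCP; rot=None keeps the orientation; rate is the mean speed in m/s.
- manip.set_joints(angles): joint-space move.
- manip.set_gripper(opening, force=None): finger opening in m; force is the grip in N (None keeps the last); returns when the fingers have stopped.
- manip.dwell(seconds).
- inverse_kinematics(position, orientation): joint angles nearest the present ones, or None.
- manip.state(): the state.
- cams.capture(name): name is "scene" or "top"; returns a dict with "image" (384x512x3 uint8, blue, green, red), "z_map" (384x512 float32, m along the optical axis (not along the pixel's ray), 0 where there is no reading), "intrinsics" (3x3 intrinsics, pixels), "k1" (the pictures are not rectified: a ray, as slopes to the right and down, at radius r is drawn at 1 + k1 r^2 times it, then the intrinsics apply), "position" and "orientation" of the camera in the world. Camera axes: x right, y down, z forward; pixel columns grow to the right and rows downward; lengths in m; the calibration is good to about 2 mm. A picture is of the moment at which its call begins.
A pose or a line that the arm cannot do raises manip.IKError and nothing moves.
- order.close_job(): hands the job in; it is judged then, once.
The state is a dict: "clock": time; "joint_pos": joint angles; "joint_velocities": joint speeds; "tau": joint torques, N m; "tool_pos": TCP position; "tcp_rot": TCP orientation; "contact_force": force on the tool from outside, world axes, zero at the start; "moment": the same for the moment, N m; "gripper_width": finger opening in m; "grasp_force": force on a finger pad.
Only numpy, scipy, OpenCV 4.12 (cv2) and the standard library are available. Lean on these libraries where they do the work, as an engineer would, in place of code of your own. Each camera call takes 0.05 s, during which the arm holds its last target. There are 200 camera calls.

## Working session

There is one attempt and no reset: what is moved stays moved. The work goes in short steps, each a Python script; the robot and the scene stay as the last script left them, time stands still between calls to the robot, and variables do not carry over. Pictures are saved under pics/ and viewed, at most 10 in all, crops included, and the job is handed in when it is done.

```bash
mkdir -p pics; ls
cat > h.py <<'E'
import numpy as np, cv2
from cell import manip, inverse_kinematics, cams, order
from scipy.spatial.transform import Rotation as R
def cap(n):
    c=cams.capture(n); return c
def Rc(c):
    o=np.array(c["orientation"],float)
    return o if o.shape==(3,3) else R.from_rotvec(o).as_matrix()
def cloud(c):
    K=np.array(c["intrinsics"]); h,w=c["z_map"].shape
    u,v=np.meshgrid(np.arange(w),np.arange(h))
    xd=(u-K[0,2])/K[0,0]; yd=(v-K[1,2])/K[1,1]
    x,y=xd.copy(),yd.copy()
    for _ in range(20):
        f=1+c["k1"]*(x*x+y*y); x=xd/f; y=yd/f
    z=c["z_map"]
    P=np.stack([x*z,y*z,z],-1)@Rc(c).T+np.array(c["position"])
    P[z==0]=np.nan
    return P
E
python3 - <<'E'
from h import *
for n in("scene","top"):
    c=cap(n); cv2.imwrite(f"pics/{n}0.png",c["image"]); np.savez(f"{n}0.npz",P=cloud(c),img=c["image"]); print(n,c["position"],c["orientation"],c["k1"],c["intrinsics"])
print(manip.state())
E
```

```text
pics
scene [1.66386638 0.24703915 1.22447185] [-1.53932136 -1.964205    0.86336664] 0.03484770765309219 [[428.59023054   0.         256.63320825]
 [  0.         428.59023054 191.21747679]
 [  0.           0.           1.        ]]
top [ 0.35666524 -0.02461276  1.14090485] [-2.14494175  2.12392162 -0.18424075] -0.05206632662168323 [[354.20252368   0.         255.40469428]
 [  0.         354.20252368 189.92440352]
 [  0.           0.           1.        ]]
{'clock': 0.1, 'joint_pos': array([ 1.09008717e+00,  2.64674108e-01,  1.60522592e+00, -1.03911335e-05,
        1.27372285e+00, -3.68780694e-02]), 'joint_velocities': array([-0.00059098, -0.00269325, -0.00200657,  0.000625  ,  0.00041228,
       -0.00104599]), 'tau': array([-1.17748905e-04, -5.03618932e+01, -3.58071971e+01,  7.30836438e-02,
        2.33991008e-02, -3.45583248e-05]), 'tool_pos': array([0.28951949, 0.60899423, 0.21632128]), 'tcp_rot': array([-0.69134288, -3.06405548,  0.00308637]), 'contact_force': array([-0.39983043, -0.36990592, -0.57490885]), 'moment': array([-0.01454926,  0.00215867,  0.01208304]), 'grasp_force': 0.0, 'gripper_width': 0.08850694250755489}
```

View pics/scene0.png

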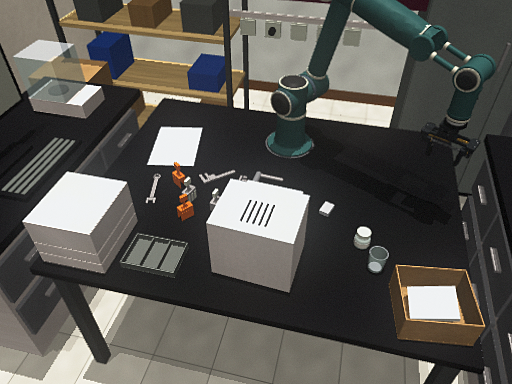

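View pics/top0.png

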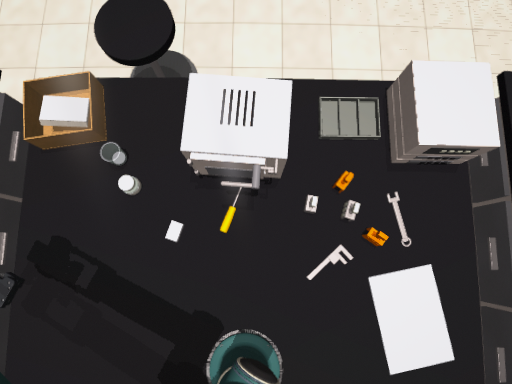

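The top view has +x up and +y left. The chamber is at about (238,125), with its handle at about (238,184). There are two white-gripped candidates at (312,203) and (351,210), and orange look-alikes at (344,181) and (375,236). I'll enlarge that area to tell them apart.

Run:
```python
from h import *
t=np.load("top0.npz"); s=np.load("scene0.npz")
a=cv2.resize(t["img"][165:255,290:400],None,fx=6,fy=6,interpolation=cv2.INTER_CUBIC)[:, :]
b=cv2.resize(t["img"][140:240,180:290],None,fx=5,fy=5,interpolation=cv2.INTER_CUBIC)
b=cv2.resize(t["img"][60:210,175:300],None,fx=4,fy=4,interpolation=cv2.INTER_CUBIC)
cv2.imwrite("pics/a.png",a);cv2.imwrite("pics/b.png",b)
P=t["P"]
for nm,(u,v) in dict(c1=(312,203),c2=(351,210),rl=(190,78),rr=(291,82),fr=(286,152),fl=(185,148)).items():
    print(nm,P[v-1:v+2,u-1:u+2].reshape(-1,3)[[0,4,8]].round(3).tolist())
# roof points
m=(abs(P[...,2]-.25)<.012); m[:, :170]=0; m[:,310:]=0
q=P[m][:,:2].astype(np.float32); print(len(q),cv2.minAreaRect(q),np.nanmedian(P[m][:,2]))
```

```text
c1 [[0.503, -0.196, 0.078], [0.498, -0.197, 0.091], [0.495, -0.2, 0.092]]
c2 [[0.485, -0.321, 0.054], [0.482, -0.323, 0.056], [0.475, -0.317, 0.091]]
rl [[0.819, 0.157, 0.248], [0.818, 0.155, 0.245], [0.813, 0.151, 0.249]]
rr [[0.811, -0.118, 0.246], [0.806, -0.12, 0.25], [0.928, -0.15, 0.002]]
fr [[0.613, -0.103, 0.25], [0.611, -0.106, 0.247], [0.607, -0.108, 0.249]]
fl [[0.621, 0.161, 0.249], [0.618, 0.158, 0.25], [0.615, 0.156, 0.249]]
9064 ((0.43447455763816833, 0.0374474823474884), (0.285457044839859, 0.7852237224578857), 87.29197692871094) 0.24881761799153518
```

View pics/a.png

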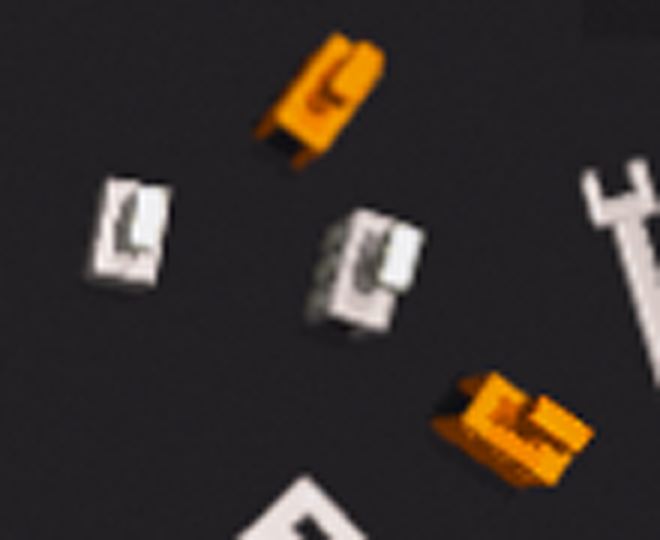

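View pics/b.png

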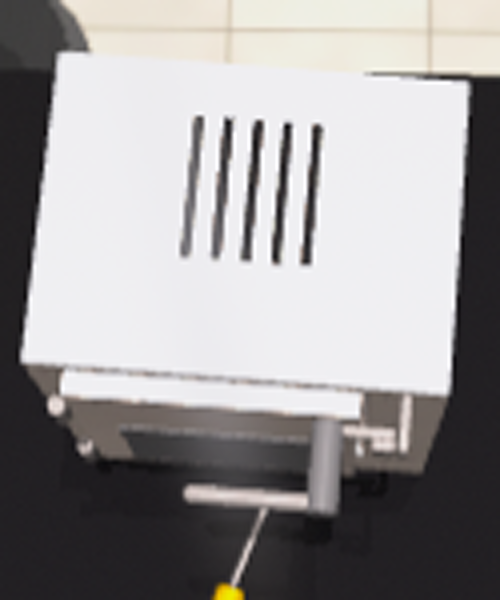

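The object at (351,210) has a visible side leg with strips and a height of about 0.11 m, so it is the carrier. The one at (312,203) is a solid block 0.092 m high, which matches the weight. The orange ones are excluded. Next I'll fit the poses.

Run:
```python
from h import *
t=np.load("top0.npz"); s=np.load("scene0.npz")
for nm,P in(("top",t["P"]),("scene",s["P"])):
    P=P.reshape(-1,3); P=P[~np.isnan(P[:,0])]
    def box(a,b,c,d,e,f): return P[(P[:,0]>a)&(P[:,0]<b)&(P[:,1]>c)&(P[:,1]<d)&(P[:,2]>e)&(P[:,2]<f)]
    q=box(.55,.9,-.2,.25,.243,.258); print(nm,"roof",len(q),cv2.minAreaRect(q[:,:2].astype(np.float32)),np.median(q[:,2]))
    q=box(.49,.565,-.2,.2,.215,.245); print("handle",len(q),cv2.minAreaRect(q[:,:2].astype(np.float32)) if len(q) else 0, np.round(np.percentile(q,[0,50,100],axis=0),3).tolist())
    q=box(.42,.55,-.37,-.26,.1,.12); print("grip",len(q),cv2.minAreaRect(q[:,:2].astype(np.float32)) if len(q) else 0,np.median(q,axis=0))
    q=box(.42,.55,-.37,-.26,.045,.066); print("plate",len(q),cv2.minAreaRect(q[:,:2].astype(np.float32)) if len(q) else 0,np.median(q,axis=0))
    q=box(.42,.55,-.24,-.16,.03,.1); print("weight",len(q),np.percentile(q,[0,50,100],axis=0).round(3).tolist())
```

```text
top roof 8644 ((0.697383463382721, 0.026005588471889496), (0.2819039523601532, 0.2535577416419983), 85.99063873291016) 0.24886822137591974
handle 329 ((0.5415381789207458, -0.008277207612991333), (0.14436468482017517, 0.04719310998916626), 89.64006805419922) [[0.518, -0.081, 0.217], [0.532, -0.02, 0.233], [0.565, 0.064, 0.244]]
grip 52 ((0.48499858379364014, -0.32332536578178406), (0.014474751427769661, 0.0292071420699358), 71.9757308959961) [ 0.48507847 -0.32331706  0.10868978]
plate 127 ((0.5023467540740967, -0.3235292434692383), (0.09627281129360199, 0.0422787107527256), 4.162082195281982) [ 0.48195438 -0.32080027  0.05297043]
weight 183 [[0.479, -0.225, 0.03], [0.502, -0.199, 0.044], [0.533, -0.183, 0.096]]
scene roof 4510 ((0.6965672969818115, 0.02103424072265625), (0.2831364870071411, 0.2614954710006714), 85.67842102050781) 0.25080573089486413
handle 141 ((0.5411946177482605, -0.010741882026195526), (0.04699939861893654, 0.14226633310317993), 0.20782165229320526) [[0.518, -0.082, 0.223], [0.535, -0.015, 0.234], [0.565, 0.06, 0.243]]
grip 31 ((0.4845321774482727, -0.32691967487335205), (0.0172366164624691, 0.04027882590889931), 81.84613800048828) [ 0.48765748 -0.32764187  0.10721869]
plate 87 ((0.497109055519104, -0.3296979069709778), (0.041864216327667236, 0.09003137052059174), 89.40179443359375) [ 0.49003762 -0.3241539   0.05482123]
weight 115 [[0.485, -0.229, 0.03], [0.514, -0.207, 0.049], [0.535, -0.197, 0.098]]
```

Run:
```python
from h import *
t=np.load("top0.npz"); s=np.load("scene0.npz")
for nm,P in(("top",t["P"]),("scene",s["P"])):
    P=P.reshape(-1,3); P=P[~np.isnan(P[:,0])]
    q=P[(abs(P[:,2]-.25)<.008)&(P[:,0]>.55)&(P[:,0]<.9)&(abs(P[:,1]-.02)<.2)]
    def edge(ax,sgn,lo,hi,n=40):
        o=1-ax; bs=np.linspace(lo,hi,n); r=[]
        for a,b in zip(bs[:-1],bs[1:]):
            m=q[(q[:,o]>a)&(q[:,o]<b)]
            if len(m)>3: r.append(((a+b)/2,sgn*np.max(sgn*m[:,ax])))
        r=np.array(r); f=np.polyfit(*r.T,1)
        d=abs(r[:,1]-np.polyval(f,r[:,0])); r=r[d<=np.median(d)*2]; return np.polyfit(*r.T,1).round(4)
    print(nm,"back x(y)",edge(0,1,-.08,.12),"front",edge(0,-1,-.08,.12),"left y(x)",edge(1,1,.65,.78),"right",edge(1,-1,.65,.78))
    h=P[(P[:,0]>.5)&(P[:,0]<.545)&(P[:,1]>-.03)&(P[:,1]<.07)&(P[:,2]>.215)&(P[:,2]<.245)]
    print("bar",len(h),h.min(0),h.max(0),np.median(h,0),np.polyfit(h[:,1],h[:,0],1))
    for y in np.arange(-.03,.07,.01):
        m=h[abs(h[:,1]-y)<.005]; 
        if len(m): print(round(y,2),len(m),m[:,0].min().round(3),m[:,0].max().round(3),m[:,2].max().round(3))
```

```text
top back x(y) [0.074  0.8204] front [0.0587 0.5845] left y(x) [-0.0658  0.2112] right [-0.0734 -0.0626]
bar 195 [ 0.51867988 -0.02818811  0.21703413] [0.54484902 0.06399174 0.23996303] [0.5292436  0.00854148 0.23180574] [0.01289822 0.52890264]
-0.03 23 0.519 0.545 0.24
-0.02 36 0.519 0.543 0.239
-0.01 13 0.522 0.53 0.234
0.0 18 0.522 0.534 0.233
0.01 20 0.522 0.533 0.235
0.02 17 0.523 0.533 0.233
0.03 18 0.525 0.536 0.234
0.04 16 0.524 0.535 0.236
0.05 18 0.525 0.536 0.234
0.06 16 0.527 0.535 0.235
scene back x(y) [0.0692 0.8233] front [0.0724 0.5855] left y(x) [-0.0667  0.2065] right [-0.0598 -0.0747]
bar 93 [ 0.51907244 -0.0296729   0.22341555] [0.54479958 0.06036618 0.24296537] [0.53272068 0.00973755 0.23204584] [0.02118421 0.53229021]
-0.03 8 0.526 0.545 0.243
-0.02 14 0.519 0.543 0.239
-0.01 11 0.524 0.54 0.236
0.0 8 0.521 0.536 0.234
0.01 9 0.527 0.537 0.235
0.02 11 0.527 0.536 0.236
0.03 8 0.527 0.537 0.237
0.04 9 0.527 0.54 0.237
0.05 9 0.527 0.54 0.237
0.06 6 0.531 0.537 0.235
```

```bash
cat >> h.py <<'E'
PSI=-.068; C=np.array([.7135,.0228])
def Rz(a): return R.from_euler('z',a).as_matrix()
def dpt(p,th):  # door-frame point (hinge origin, z above bench) -> world
    ex=Rz(PSI); H=np.r_[C,0]+ex@[-.110,.116,0]
    return H+Rz(PSI-th)@np.array(p)
def hpose(th,ph,s,dz=0):
    g=dpt([-.073,-.178+.066*np.cos(ph),.227+.066*np.sin(ph)+dz],th)
    R0=np.array([[0,s,0],[s,0,0],[0,0,-1]]).T
    M=Rz(PSI-th)@R.from_euler('x',ph).as_matrix()@R0
    return g+.019*M[:,2], R.from_matrix(M).as_rotvec()
E
python3 - <<'E'
from h import *
print(dpt([0,0,0],0),R.from_rotvec(manip.state()["tcp_rot"]).as_matrix().round(2).tolist())
for s in(1,-1):
  for th,ph in((0,0),(0,.6),(.25,.6),(.5,0),(1,0),(1.65,0),(1.8,0)):
    q=inverse_kinematics(*hpose(th,ph,s)); print(s,th,ph,None if q is None else np.round(q,2))
E
```

```text
[0.61163614 0.14600615 0.        ] [[-0.9, 0.43, -0.0], [0.43, 0.9, -0.0], [0.0, -0.0, -1.0]]
1 0 0 [ 0.03  0.    1.92 -0.    1.22  0.09]
1 0 0.6 [-0.36  0.04  1.92  0.58  1.4  -0.45]
1 0.25 0.6 [-0.34 -0.12  2.08  0.63  1.27 -0.24]
1 0.5 0 [ 0.13 -0.07  1.98 -0.    1.23  0.7 ]
1 1 0 [ 0.27 -0.06  1.97 -0.    1.22  1.33]
1 1.65 0 [0.39 0.06 1.86 0.   1.22 2.1 ]
1 1.8 0 [0.4  0.09 1.82 0.   1.23 2.27]
-1 0 0 None
-1 0 0.6 None
-1 0.25 0.6 None
-1 0.5 0 [ 0.13 -0.07  1.98 -0.    1.23 -2.44]
-1 1 0 [ 0.27 -0.06  1.97 -0.    1.22 -1.81]
-1 1.65 0 [ 0.39  0.06  1.86  0.    1.22 -1.04]
-1 1.8 0 [ 0.4   0.09  1.82  0.    1.23 -0.87]
```

Run:
```python
from h import *
def st(t):
    s=manip.state(); print(t,round(s["clock"],2),s["tool_pos"].round(3),"F",s["contact_force"].round(1),"w",round(s["gripper_width"],4),round(s["grasp_force"],1))
manip.set_gripper(.04)
manip.move_pose(*hpose(0,0,1,.12)); st("above")
manip.move_linear(hpose(0,0,1)[0],.12); st("down")
manip.set_gripper(.0,30); st("grip")
for ph in(.2,.4,.6):
    p,r=hpose(0,ph,1); manip.move_linear(p,.06,r); st(ph)
for th in(.06,.12):
    p,r=hpose(th,.6,1); manip.move_linear(p,.06,r); st(("th",th))
c=cap("top"); cv2.imwrite("pics/t1.png",cv2.resize(c["image"][60:260,140:340],None,fx=3,fy=3))
```

```text
above 3.18 [0.531 0.04  0.328] F [0.2 0.7 0.5] w 0.0398 0.0
down 4.33 [0.532 0.039 0.209] F [ 0.7  0.3 -0.2] w 0.0401 0.0
grip 4.93 [0.53  0.039 0.208] F [-5.3  0.8  3.5] w 0.0082 27.5
0.2 5.31 [0.53  0.042 0.221] F [-3.6  3.5 -0.8] w 0.0083 26.7
0.4 5.68 [0.53  0.042 0.234] F [-2.9  4.9  0.1] w 0.0083 26.6
0.6 6.06 [0.53  0.039 0.248] F [-3.4  6.  -0.3] w 0.0083 26.4
('th', 0.06) 6.34 [0.525 0.043 0.249] F [0.3 0.1 0. ] w 0.0004 0.0
('th', 0.12) 6.62 [0.519 0.049 0.249] F [ 0.7 -0.4 -0.2] w 0.0002 0.0
```

View pics/t1.png

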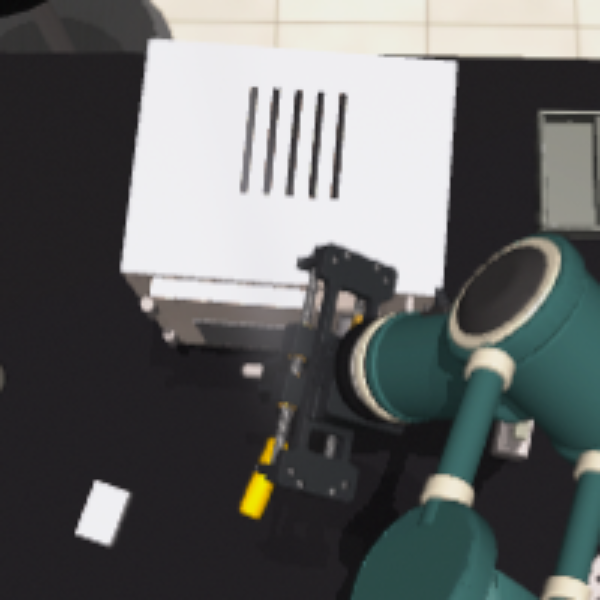

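The door is still shut. The handle's tip shows at (253,370), back at level, so the fingers lost the bar at the first pull. I'll re-grip deeper and harder, and look again after the lift.

```bash
cat >> h.py <<'E'
def st(t):
    s=manip.state(); print(t,round(s["clock"],2),s["tool_pos"].round(3),"F",s["contact_force"].round(1),"M",s["moment"].round(2),"w",round(s["gripper_width"],4),round(s["grasp_force"],1))
E
python3 - <<'E'
from h import *
p,r=hpose(0,.6,1,.07); manip.move_linear(p,.12,r)
manip.move_pose(*hpose(0,0,1,.06)); manip.set_gripper(.04)
manip.move_linear(hpose(0,0,1,-.004)[0],.1); st("down")
manip.set_gripper(.0,55); st("grip")
a=cap("scene")["image"]
for ph in(.2,.4,.6):
    p,r=hpose(0,ph,1); p=p+.004*R.from_rotvec(r).as_matrix()[:,2]; manip.move_linear(p,.05,r); st(ph)
b=cap("scene")["image"]
f=lambda i:cv2.resize(i[150:300,200:330],None,fx=3,fy=3,interpolation=cv2.INTER_CUBIC)
t=cap("top")["image"]
cv2.imwrite("pics/l.png",np.hstack([f(b),cv2.resize(t[130:230,190:290],(400,450),interpolation=cv2.INTER_CUBIC)]))
E
```

```text
down 9.55 [0.532 0.039 0.204] F [0.6 0.2 1.2] M [-0.05  0.04 -0.04] w 0.0402 0.0
grip 10.12 [0.53  0.039 0.204] F [-5.4  1.1  3.4] M [-0.08  0.98 -0.08] w 0.0102 55.0
0.2 10.59 [0.53  0.043 0.217] F [-4.2  2.8 -0. ] M [0.18 0.75 0.09] w 0.0103 55.0
0.4 11.02 [0.53  0.043 0.231] F [-4.1  3.9 -0.8] M [0.17 0.73 0.33] w 0.0101 55.0
0.6 11.44 [0.53  0.041 0.245] F [-4.   4.4 -0.6] M [0.16 0.69 0.43] w 0.0102 55.0
```

View pics/l.png

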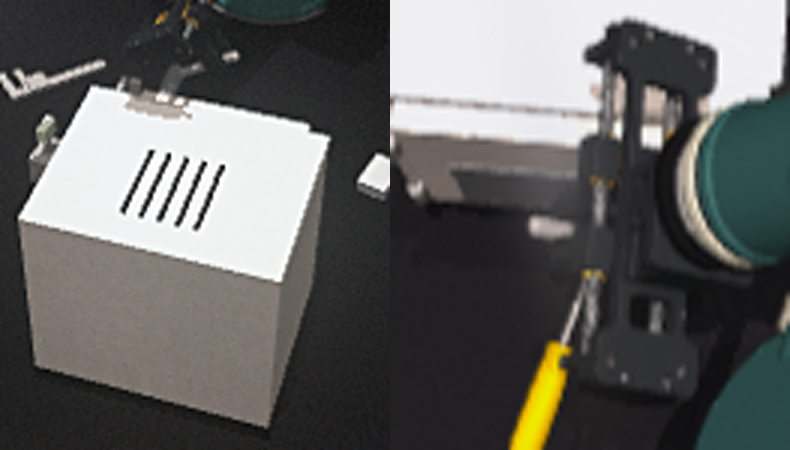

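The handle tip at (230,57) in the left panel is raised, and the grip is holding. Now I'll pull slowly, checking the grip width at each step.

```bash
cat >> h.py <<'E'
def hp(th,ph,d=.004,dz=0):
    p,r=hpose(th,ph,1,dz); return p+d*R.from_rotvec(r).as_matrix()[:,2],r
E
python3 - <<'E'
from h import *
ok=True
for th,ph in((0,.66),(.02,.66),(.05,.66),(.1,.66),(.16,.66),(.22,.6)):
    p,r=hp(th,ph); manip.move_linear(p,.03,r); st((th,ph))
    if manip.state()["gripper_width"]<.006: ok=False; break
E
```

```text
(0, 0.66) 11.83 [0.53  0.04  0.249] F [-4.   4.2 -0.1] M [0.08 0.78 0.46] w 0.0104 55.0
(0.02, 0.66) 12.08 [0.529 0.041 0.249] F [-0.7  0.3 -3.3] M [-0.67  0.36  0.18] w 0.0104 55.0
(0.05, 0.66) 12.37 [0.525 0.044 0.249] F [-1.   0.5 -4.4] M [-0.8   0.41  0.21] w 0.0103 55.0
(0.1, 0.66) 12.74 [0.52  0.048 0.249] F [-1.9  0.1 -3.9] M [-0.94  0.51  0.26] w 0.0105 55.0
(0.16, 0.66) 13.16 [0.515 0.054 0.249] F [-3.2 -0.7 -6.7] M [-1.08  0.73  0.4 ] w 0.01 55.0
(0.22, 0.6) 13.62 [0.51  0.061 0.245] F [-4.3 -2.1 -5.4] M [-1.12  0.92  0.42] w 0.0105 55.0
```

Run:
```python
from h import *
L=[(.3,.45),(.38,.25),(.46,.1),(.54,0)]+[(t,0) for t in np.linspace(.54,1.7,9)[1:]]
for th,ph in L:
    p,r=hp(th,ph); manip.move_linear(p,.07,r); st((round(th,2),ph))
    s=manip.state()
    if s["gripper_width"]<.006 or np.linalg.norm(s["contact_force"])>45: print("STOP"); break
c=cap("top"); cv2.imwrite("pics/t2.png",cv2.resize(c["image"][60:260,120:320],None,fx=3,fy=3))
```

```text
(0.3, 0.45) 14.0 [0.503 0.072 0.235] F [-6.1 -2.6 -5. ] M [-1.05  1.16  0.28] w 0.0102 55.0
(0.38, 0.25) 14.42 [0.497 0.081 0.221] F [-7.  -2.1 -2.6] M [-0.79  1.28  0.13] w 0.0101 55.0
(0.46, 0.1) 14.78 [0.491 0.089 0.21 ] F [-6.3 -2.5 -1. ] M [-0.56  1.27 -0.06] w 0.0103 55.1
(0.54, 0) 15.1 [0.486 0.097 0.204] F [-7.5 -2.6  1.5] M [-0.44  1.38 -0.06] w 0.0102 55.1
(np.float64(0.68), 0) 15.53 [0.481 0.116 0.205] F [-6.6 -0.7  1.1] M [-0.15  1.13 -0.1 ] w 0.0103 55.1
(np.float64(0.83), 0) 15.95 [0.477 0.135 0.205] F [-5.4  0.5 -0.3] M [-0.05  1.06 -0.06] w 0.0098 55.1
(np.float64(0.98), 0) 16.38 [0.477 0.154 0.205] F [-5.1  0.7 -0.1] M [ 0.12  1.03 -0.07] w 0.0101 55.1
(np.float64(1.12), 0) 16.8 [0.48  0.173 0.205] F [-3.8  1.8  0.1] M [ 0.19  0.95 -0.08] w 0.0102 55.1
(np.float64(1.27), 0) 17.23 [0.485 0.192 0.205] F [-4.8  2.6  1. ] M [ 0.34  0.92 -0.13] w 0.01 55.1
(np.float64(1.41), 0) 17.65 [0.493 0.209 0.205] F [-4.8  2.7  0.3] M [ 0.44  0.87 -0.11] w 0.0104 55.1
(np.float64(1.56), 0) 18.07 [0.504 0.225 0.205] F [-3.9  3.5  1.4] M [ 0.58  0.87 -0.12] w 0.0095 55.1
(np.float64(1.7), 0) 18.5 [0.516 0.24  0.205] F [-3.7  3.7  1.5] M [ 0.67  0.72 -0.1 ] w 0.0098 55.1
```

View pics/t2.png

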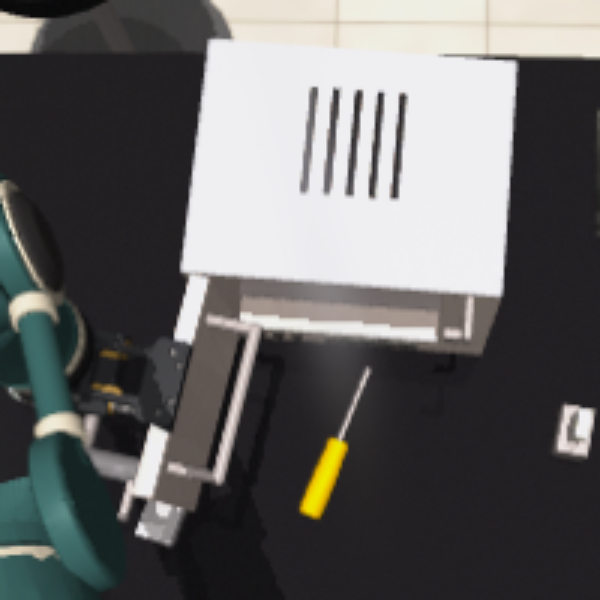

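The door stands at about 1.7 rad, and the inside bar runs from (255,330) to (220,480) in the crop. I'll release the handle, move over to the carrier, and measure the bar and the carrier.

Run:
```python
from h import *
manip.set_gripper(.04); manip.move_linear(hp(1.7,0,0,.13)[0],.2); st("up")
for a in (-18,162):
  x=np.array([np.cos(np.radians(a)),np.sin(np.radians(a)),0]); z=np.array([0,0,-1.]); M=np.c_[x,np.cross(z,x),z]
  q=inverse_kinematics([.485,-.325,.2],R.from_matrix(M).as_rotvec()); print(a,q if q is None else np.round(q,2))
  if q is not None and abs(q[5])<1.6: manip.move_pose([.40,-.42,.32],R.from_matrix(M).as_rotvec()); print("moved",a); break
st("side")
for n in("top","scene"):
    c=cap(n); P=cloud(c); np.savez(f"{n}1.npz",P=P,img=c["image"]); P=P.reshape(-1,3); P=P[~np.isnan(P[:,0])]
    D=(P-np.r_[dpt([0,0,0],0)[:2],0])@Rz(PSI-1.7)   # door frame
    m=(abs(D[:,0]-.045)<.02)&(D[:,1]<-.05)&(D[:,1]>-.15)&(abs(D[:,2]-.215)<.02); d=D[m]
    f=np.polyfit(d[:,1],d[:,0],1); print(n,"bar",len(d),f,np.polyval(f,-.1),d[:,0].min(),d[:,0].max(),np.percentile(d[:,2],[50,95,100]))
    m=(D[:,0]>.02)&(D[:,0]<.06)&(abs(D[:,2]-.215)<.02)&(D[:,1]<.02)&(D[:,1]>-.22); print("span",D[m][:,1].min(),D[m][:,1].max())
    m=(abs(D[:,2]-.245)<.006)&(abs(D[:,0]+.01)<.03)&(D[:,1]<-.04)&(D[:,1]>-.19); d=D[m]; print("doortop",len(d),d[:,0].min() if len(d) else 0,d[:,0].max() if len(d) else 0,np.polyfit(d[:,1],d[:,0],1) if len(d)>5 else 0)
    b=(P[:,0]>.44)&(P[:,0]<.53)&(P[:,1]>-.37)&(P[:,1]<-.28)
    g=P[b&(P[:,2]>.098)&(P[:,2]<.12)][:,:2].astype(np.float32); print("grip",len(g),cv2.minAreaRect(g) if len(g) else 0)
    for lo,hi in((.046,.06),):
        g=P[b&(P[:,2]>lo)&(P[:,2]<hi)&(P[:,0]<.515)][:,:2].astype(np.float32); print("plate",len(g),cv2.minAreaRect(g),g.mean(0))
```

```text
up 19.98 [0.516 0.239 0.337] F [-0.  -0.7 -1.5] M [0.04 0.13 0.05] w 0.0401 0.0
-18 [-0.63  0.1   1.82 -0.    1.21  1.25]
moved -18
side 22.36 [ 0.401 -0.419  0.32 ] F [-0.3 -0.4 -0. ] M [ 0.09  0.16 -0.01] w 0.0397 0.0
top bar 173 [0.00785477 0.04465972] 0.043874243892412096 0.037157422820134185 0.04949568603029928 [0.21935072 0.22243652 0.22376726]
span -0.17424549964029123 -0.028691257484816393
doortop 433 -0.039606989300449785 -0.0009091614352349375 [ 0.02473706 -0.00807199]
grip 52 ((0.48517706990242004, -0.32362663745880127), (0.014050588011741638, 0.0300765223801136), 74.28480529785156)
plate 123 ((0.4849592447280884, -0.32518327236175537), (0.02867193892598152, 0.057445745915174484), 71.933349609375) [ 0.48304158 -0.32068548]
scene bar 63 [0.0152784 0.0475395] 0.0460116568060465 0.04101658622049178 0.05330589999662733 [0.22004712 0.22511754 0.22591062]
span -0.17173089212321208 -0.028920516578693906
doortop 153 -0.037967831248931355 0.0029199465293196242 [ 0.03382401 -0.00451419]
grip 32 ((0.48788899183273315, -0.32769590616226196), (0.016416752710938454, 0.032596152275800705), 73.78640747070312)
plate 71 ((0.4844316840171814, -0.32726171612739563), (0.0332455039024353, 0.06142008304595947), 70.52873992919922) [ 0.4863108 -0.3267146]
```

Run:
```python
from h import *
def rot(a):
  x=np.array([np.cos(a),np.sin(a),0]); z=np.array([0,0,-1.]); return R.from_matrix(np.c_[x,np.cross(z,x),z]).as_rotvec()
r=rot(np.radians(-17.5)); c=[.485,-.325]
manip.move_pose([*c,.17],r); manip.move_linear([*c,.075],.12); st("at")
manip.set_gripper(0,45); st("grip")
manip.move_linear([*c,.345],.2); st("lift")
B=dpt([.045,-.1,0],1.7)[:2]; r2=rot(PSI-1.7-.0115+np.pi/2); print("bar",B)
manip.move_linear([*B,.345],.2,r2); st("over")
for n in("top","scene"):
    k=cap(n); P=cloud(k); np.savez(f"{n}2.npz",P=P,img=k["image"])
f=lambda i:cv2.resize(i,(390,450),interpolation=cv2.INTER_CUBIC)
cv2.imwrite("pics/o.png",np.hstack([f(np.load("scene2.npz")["img"][140:290,200:330]),f(np.load("top2.npz")["img"][100:250,150:280])]))
```

```text
at 24.21 [ 0.486 -0.326  0.076] F [ 0.7 -0.5  0.3] M [0.02 0.19 0.03] w 0.0396 0.0
grip 24.73 [ 0.485 -0.325  0.076] F [-0.6  0.   2. ] M [-0.16  0.21  0.02] w 0.0134 45.0
lift 26.23 [ 0.484 -0.325  0.343] F [ 0.3 -0.1 -1.6] M [ 0.01  0.13 -0.03] w 0.0138 45.0
bar [0.50475756 0.12147112]
over 28.61 [0.505 0.121 0.345] F [-0.9  0.2 -1.7] M [0.02 0.13 0.02] w 0.0133 45.0
```

View pics/o.png

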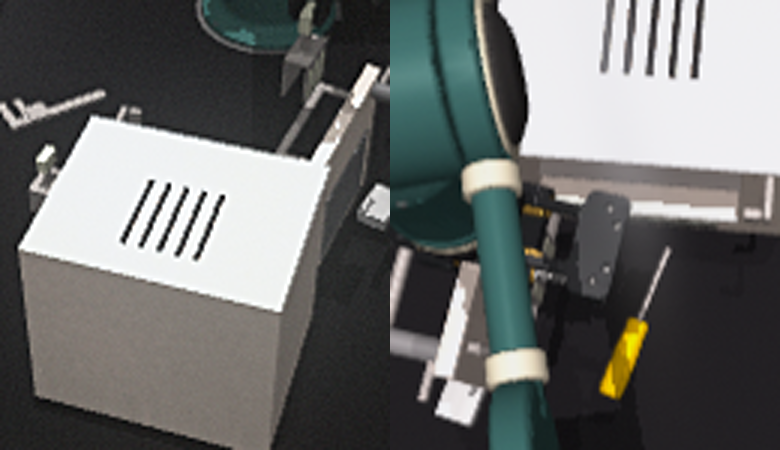

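The scene panel shows the carrier held upright at (305,65), above the door bar at (320,90). I'll check its lateral offset in depth, then lower in small steps with a force limit.

Run:
```python
from h import *
P=np.load("scene2.npz")["P"].reshape(-1,3); P=P[~np.isnan(P[:,0])]
D=(P-np.r_[dpt([0,0,0],0)[:2],0])@Rz(PSI-1.7)
for lo,hi in((.275,.31),(.312,.328),(.20,.24)):
    m=(D[:,2]>lo)&(D[:,2]<hi)&(abs(D[:,1]+.1)<.04)&(abs(D[:,0]-.045)<.03); d=D[m]; print(lo,len(d),np.percentile(d,[2,50,98],axis=0).round(4).tolist())
B=dpt([.045,-.1,0],1.7)[:2]
for z in(.30,.28,.265,.255,.250,.248,.247,.246,.245):
    manip.move_linear([*B,z],.06); s=manip.state(); st(z)
    f=s["contact_force"]
    if f[2]>2.5 or np.hypot(*f[:2])>8: print("contact"); break
k=cap("scene"); cv2.imwrite("pics/p.png",cv2.resize(k["image"][140:220,270:340],None,fx=7,fy=7,interpolation=cv2.INTER_CUBIC))
```

```text
0.275 75 [[0.0329, -0.1216, 0.276], [0.0359, -0.0876, 0.2909], [0.0628, -0.0686, 0.3075]]
0.312 95 [[0.0334, -0.1276, 0.3131], [0.0442, -0.0919, 0.3235], [0.0639, -0.0684, 0.3275]]
0.2 51 [[0.0409, -0.1384, 0.214], [0.0454, -0.1012, 0.2196], [0.0522, -0.0629, 0.2247]]
0.3 29.61 [0.505 0.122 0.3  ] F [ 0.  -0.  -0.9] M [-0.03  0.13 -0.01] w 0.0133 45.0
0.28 30.09 [0.504 0.121 0.279] F [ 0.1 -0.3 -0.8] M [0.02 0.14 0.03] w 0.0134 45.0
0.265 30.49 [0.504 0.121 0.264] F [-0.4  0.  -1.1] M [ 0.1   0.2  -0.05] w 0.0136 45.0
0.255 30.81 [0.504 0.121 0.254] F [ 0.4 -0.3 -1.4] M [0.02 0.18 0.  ] w 0.0135 45.0
0.25 31.06 [0.505 0.121 0.25 ] F [ 0.6  0.8 -0.9] M [0.03 0.11 0.04] w 0.0137 45.0
0.248 31.31 [0.505 0.121 0.248] F [-0.7 -0.3 -1.9] M [0.03 0.23 0.06] w 0.0134 45.0
0.247 31.56 [0.505 0.121 0.247] F [ 0.1 -0.6 -1.1] M [0.01 0.18 0.05] w 0.0136 45.0
0.246 31.81 [0.505 0.122 0.246] F [-0.7 -0.3  0.3] M [0.05 0.13 0.04] w 0.0138 45.0
0.245 32.06 [0.505 0.122 0.246] F [-1.4 -1.3  4.5] M [-0.01  0.49 -0.  ] w 0.0134 45.0
contact
```

View pics/p.png

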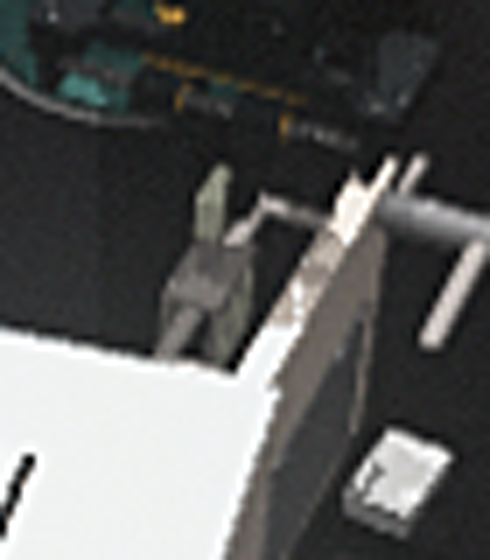

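The carrier sits astride the bar at (205,280), with contact at the expected height. I'll release it and retreat.

Run:
```python
from h import *
B=dpt([.045,-.1,0],1.7)[:2]
manip.set_gripper(.036); st("open")
manip.move_linear([*B,.37],.12); 
manip.move_linear([.42,-.30,.37],.3); manip.dwell(.5); st("away")
k=cap("scene");t=cap("top")
P=cloud(t).reshape(-1,3); P=P[~np.isnan(P[:,0])]; D=(P-np.r_[dpt([0,0,0],0)[:2],0])@Rz(PSI-1.7)
for lo,hi in((.26,.29),(.215,.235)):
    m=(D[:,2]>lo)&(D[:,2]<hi)&(abs(D[:,1]+.1)<.035)&(abs(D[:,0]-.045)<.03); d=D[m]; print(lo,len(d),np.percentile(d,[2,50,98],axis=0).round(4).tolist())
f=lambda i:cv2.resize(i,(390,450),interpolation=cv2.INTER_CUBIC)
cv2.imwrite("pics/f.png",np.hstack([f(k["image"][130:230,250:337]),f(t["image"][100:270,150:297])]))
```

```text
open 32.62 [0.505 0.121 0.245] F [ 0.5 -0.4 -0.2] M [ 0.07  0.12 -0.  ] w 0.0362 0.0
away 35.9 [ 0.42 -0.3   0.37] F [-0.   0.1 -0.4] M [ 0.01  0.1  -0.03] w 0.0357 0.0
0.26 83 [[0.0408, -0.1142, 0.2618], [0.0491, -0.1002, 0.2789], [0.0545, -0.0854, 0.2831]]
0.215 188 [[0.03, -0.1321, 0.2162], [0.0488, -0.1105, 0.2237], [0.0592, -0.0666, 0.227]]
```

View pics/f.png

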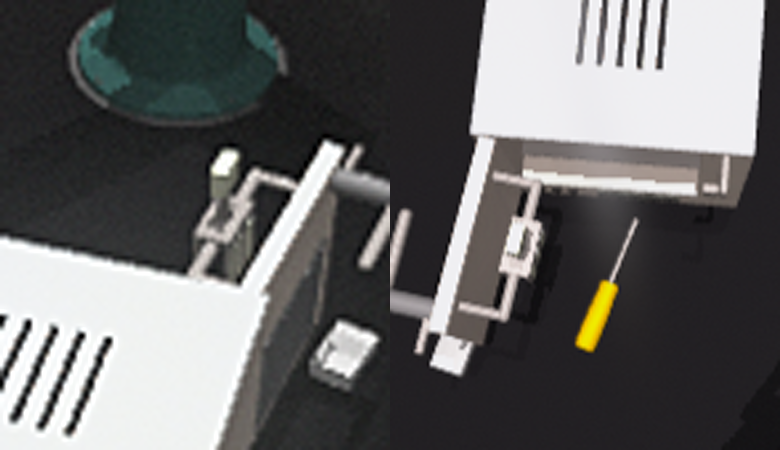

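The carrier hangs upright at mid-bar, at (520,245) in the right panel. The door is wide open and the arm is clear.

```bash
python3 -c "
from h import *
print(order.close_job())"
```

```text
the job is handed in; nothing more can be done
None
```

The chamber door is open to about 97°, the steel carrier hangs upright astride the middle of its inside bar, the other things on the bench were left alone, and the job was handed in at about 36 s of the 61 s allowed; my first pull on the latch slipped off and the second opened it.

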